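# File the copper blank in the free slot of the slanted rack

### The arm

A 6-joint arm with a two-finger parallel gripper is mounted at the origin on the work surface. World frame = base frame: x ahead of the robot, y to its left, z up, the work surface at z = 0. Lengths are in m, angles in rad, forces in N, time in s.
With the tool pointing down it reaches from about 0.375 to 0.925 m from the base axis. Payload 5.7 kg.
Tool frame: the origin (TCP) lies on the centre line of the jaws, within the pads' length; the fingertips stand arm.finger_overhang ahead of it and the grasp point (between the pads) lies 8 mm behind it (arm.finger_overhang is the distance from the TCP to the fingertips, in m); z points along the fingers, y is the direction in which the jaws open and shut (so a half turn about z gives the same grasp; the last joint's range is limited). The gripper opens to 88 mm and grips with 3 to 60 N. Pads are 20 mm wide; open, the fingers measure 115 mm over their backs; the gripper's body (75 mm by 178 mm) begins 61 mm behind the grasp point.
Start: joints at [1.017, 0.359, 1.51, -0, 1.272, -0.115], TCP at [0.255, 0.543, 0.234] pointing down, gripper open.
Joint ranges: [-2.97, 2.97], [-1.01, 2.36], [0.21, 2.38], [-0.96, 4.11], [0.2, 2.71], [-2.98, 2.98]. Speed limits (rad/s): [2.39, 2.39, 3.14, 3.14, 3.14, 3.14].

### API

Orientations are given as [roll, pitch, yaw] about the fixed x, y, z axes, in that order (R = Rz(yaw) Ry(pitch) Rx(roll)).
In Python, from workcell import arm, viewer gives the robot as it stands.
- The arm moves only by the tool servo_tool, never from a script. Its argument "steps" is a list of rows, each a list of 6 numbers: the shift along the tool's x, y, z in mm, then the turn, a rotation vector about the tool's x, y, z in rad. A call has exactly 10 rows; each row is the pose to reach, as a shift and turn from the pose commanded when the call began, along the tool's axes at that moment; what a row does not reach only later rows make up. A row lasts 1/8 s, in which the tool goes at most 62.5 mm and 10.7 degrees, less where a joint would pass 70% of its speed; a pose out of reach is approached as far as the arm can. A call with a gripper value outside its range is refused whole. "claw" is the opening, from -1 (shut) to 1 (fully open), so that 0 is half open, set as the call begins (left out, the last holds). The fingers move at their own pace and stop on an object; the grip force is fixed at half the most. Time passes only in rows, so rows that repeat a pose let the fingers close, or fill a call up. It gives the time, the measured TCP pose, the force and the opening at its end, in the units of the state.
- arm.sense(): the state, without advancing time (a new reading comes with each control period).
- viewer.camera(name): name is "scene" or "top"; returns a dict with "img" (400x640x3 uint8, blue, green, red), "depth" (400x640 float32, m along the optical axis (not along the pixel's ray), 0 where there is no reading), "fx", "fy", "cx", "cy" (pixels), "origin" and "rotation" of the camera in the world. Camera axes: x right, y down, z forward; pixel columns grow to the right and rows downward; lengths in m; the calibration is good to about 2 mm. A picture is of the moment at which its call begins.
- arm.sign_off(): hands the job in, once; it reports no verdict.
The state is a dict: "time_s": time; "qpos": joint angles; "joint_vel": joint speeds; "tau": joint torques, N m; "tcp_pos": TCP position; "orientation": TCP orientation; "contact_force": force on the tool from outside, world axes, zero at the start; "wrist_torque": the same for the moment, N m; "grip_width": finger opening in m.
Only numpy, scipy, OpenCV 4.12 (cv2) and the standard library are available. Lean on these libraries where they do the work, as an engineer would, in place of code of your own. Each camera call takes 0.05 s, during which the arm holds its last target. There are 200 camera calls.

### The job

One copper blank is still standing in the little dark steel stand; the slotted white plastic rack beside it already holds two like it. Put that blank into the one free slot of the rack, slid fully home like its neighbours and not sticking out at either side. Lower it all the way in before letting go rather than dropping it, and leave the two stored blanks, the jar and the steel bowl where they are.

Things in the scene. Friction and masses are not known exactly. Their poses are not given: they have to be found in the camera images.
- panel: the copper blank to put away: flat plate 5 mm thick (its x), 90 wide (its y), 140 tall (its z), about 0.55 kg. Origin: centre of the lower 5 x 90 mm edge it stands on; z runs up the plate to the top edge. It starts in the stand, leaning 25 degrees from vertical, top towards the robot, its top 60 mm clear of the stand's wall.
- stored_a: a copper blank like panel (same size and axes), already standing in one of the rack's three slots; stays there
- stored_b: another copper blank like panel (same size and axes), already standing in another of the rack's three slots; stays there
- rack: fixed plastic rack: grey base board 230 (x) x 150 (y) x 24 mm; on it white blocks, about 130 mm high in all, with three parallel slots between them, 60 mm apart along x, leaning 25 degrees, top towards the robot. Origin: centre of its underside, z up, y along the slots. On the robot's left or right, yawed. Two slots are taken; one, any of the three, is free.
- slot_1 (a point): middle of the floor of the slot nearest the robot, 30 mm above the bench. z: out of the slot, up along the lean; y: along the slot; x: across it, away from the robot and up. Gap 9 mm, length 130 mm, ends open. Wall on the -x side 80 mm high along z, on the +x side 55 mm; mouth bevelled 7 mm wide over the last 10 mm. A blank fully home has its origin at z = 0, x = -2 mm here.
- slot_2 (a point): the same point of the middle slot, same axes and sizes as slot_1
- slot_3 (a point): the same point of the slot farthest from the robot, same axes and sizes as slot_1
- stand: fixed dark steel stand for one blank: base 130 (x) x 150 (y) x 24 mm with one wall leaning 25 degrees towards the robot and a 14 mm lip. Origin: centre of its underside, z up. On the other side from the rack.
- stand_seat (a point): middle of the stand's seat floor, 30 mm above the bench; z axis up along the lean, y along the seat, x across it away from the robot and up. The leaning wall on the -x side is 80 mm high along z, the lip on the +x side 14 mm.
- jar: bystander: closed jar, 64 mm across, 85 mm high, upright, origin under its centre
- pan: bystander: steel bowl 170 mm across, 55 mm high, origin under its centre

How it is judged:
At the end, for the whole second after the job is handed in: The blank stands in the free slot: lower edge within 6 mm of the slot floor, in the gap, within 22 mm of the slot's middle along it, aligned to 0.12 rad, at rest; stored blanks within 12 mm of their start, jar and bowl within 30 mm (((x of panel in the frame of slot_1 between -0.006 and 0.006 m and y of panel in the frame of slot_1 between -0.022 and 0.022 m and z of panel in the frame of slot_1 between -0.006 and 0.006 m and angle between the z axis of panel and the z axis of slot_1, either way round below 0.12 rad and angle between the y axis of panel and the y axis of slot_1, either way round below 0.12 rad) or (x of panel in the frame of slot_2 between -0.006 and 0.006 m and y of panel in the frame of slot_2 between -0.022 and 0.022 m and z of panel in the frame of slot_2 between -0.006 and 0.006 m and angle between the z axis of panel and the z axis of slot_2, either way round below 0.12 rad and angle between the y axis of panel and the y axis of slot_2, either way round below 0.12 rad) or (x of panel in the frame of slot_3 between -0.006 and 0.006 m and y of panel in the frame of slot_3 between -0.022 and 0.022 m and z of panel in the frame of slot_3 between -0.006 and 0.006 m and angle between the z axis of panel and the z axis of slot_3, either way round below 0.12 rad and angle between the y axis of panel and the y axis of slot_3, either way round below 0.12 rad)) and linear speed of panel below 0.02 m/s and angular speed of panel below 0.1 rad/s and distance of each of stored_a, stored_b from where it was at the start of the episode below 0.012 m and distance of each of jar, pan from where it was at the start of the episode below 0.03 m); the robot touches nothing.
It fails at once if the blank is let go and falls (moves faster than 0.45 m/s out of the fingers) (contact force between the fingers and panel below 0.05 N and linear speed of panel above 0.45 m/s).
It fails at once if a stored blank is pushed or pulled more than 25 mm from its place (distance of any of stored_a, stored_b from where it was at the start of the episode above 0.025 m).
It also fails if it takes over 43 s, if anything falls off the work surface, if the arm or the gripper's body presses on something with over 40 N, if the wrist force passes 120 N, or if a joint passes its speed limit or range.

## Working session

There is one attempt and no reset: what is moved stays moved. The work goes in short steps, Python scripts to look and compute and a tool call to move; the robot and the scene stay as the last step left them, time stands still between calls to the robot, and variables do not carry over. Pictures are saved under pics/ and viewed, about 8 in all and at most 12, crops included, and the job is handed in when it is done.

Besides the shell and the picture viewer there is one more tool, called after ">>>" as name(argument=value, ...) on one line, values as JSON. servo_tool: Moves the arm, as the interface text tells. Its arguments: {"type":"object","properties":{"steps":{"type":"array","items":{"type":"array","items":{"type":"number"}}},"claw":{"type":"number"}},"required":["steps"]}

```bash
mkdir -p pics; ls
python3 - <<'E'
from workcell import arm, viewer
import cv2,numpy as np,pickle
print(arm.finger_overhang); print(arm.sense())
for n in("scene","top"):
    c=viewer.camera(n); cv2.imwrite(f"pics/{n}0.png",c["img"]); pickle.dump(c,open(f"{n}0.pkl","wb"))
    print(n,c["fx"],c["cx"],c["cy"],c["origin"],np.round(c["rotation"],3).tolist())
E
```

```text
pics
0.011
{'time_s': 0.0, 'qpos': array([ 1.01689004e+00,  3.59503830e-01,  1.51141207e+00, -1.86328825e-05,
        1.27253949e+00, -1.15128634e-01]), 'joint_vel': array([ 0.00032086, -0.00106516, -0.00063265,  0.00024899, -0.0001443 ,
       -0.00137239]), 'tau': array([-8.00131838e-04, -5.15360820e+01, -2.70728767e+01,  6.78397645e-02,
        3.47233540e-02, -8.40378425e-05]), 'tcp_pos': array([0.25456965, 0.54256949, 0.23281806]), 'orientation': array([-3.13974021e+00, -1.96298055e-04,  2.70282031e+00]), 'contact_force': array([-0.53922279,  0.03240151,  0.03443811]), 'wrist_torque': array([ 0.07198201, -0.01341145, -0.07581272]), 'grip_width': 0.08754922325739073}
scene 399.6582903069435 316.267120952783 207.08857116756283 [1.22999496 0.23135221 1.17723055] [-2.592, -0.013, 1.971]
top 394.74675555562675 313.1275246633545 199.28981154990996 [ 0.32359169 -0.02603966  1.3720339 ] [-2.947, -0.008, -1.596]
```

View pics/scene0.png

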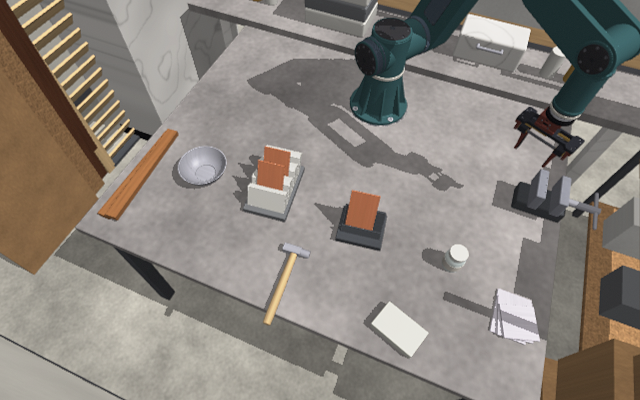

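View pics/top0.png

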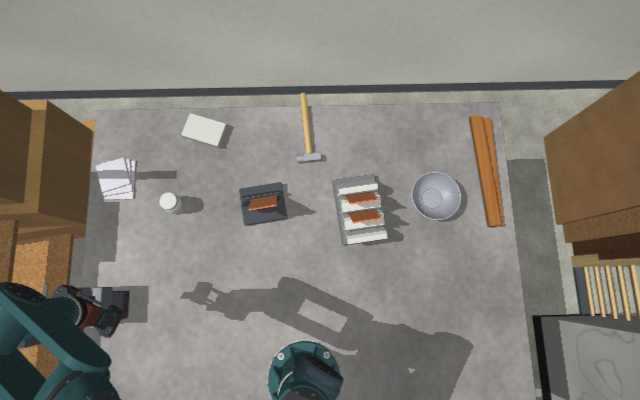

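```bash
cat > h.py <<'E'
import numpy as np,cv2,pickle
from scipy.spatial.transform import Rotation as R
def cloud(c):
    v,u=np.mgrid[:400,:640]; d=c["depth"].astype(float)
    p=np.stack([(u-c["cx"])/c["fx"]*d,(v-c["cy"])/c["fy"]*d,d],-1)
    p=p@R.from_euler("xyz",c["rotation"]).as_matrix().T+np.array(c["origin"])
    p[d==0]=np.nan
    return p
def copper(c):
    h=cv2.cvtColor(c["img"],cv2.COLOR_BGR2HSV)
    return cv2.inRange(h,(3,110,60),(16,255,255))
E
python3 - <<'E'
from h import *
for n in("scene","top"):
    c=pickle.load(open(f"{n}0.pkl","rb")); P=cloud(c); m=copper(c)
    k,l,s,ce=cv2.connectedComponentsWithStats(m)
    for i in range(1,k):
        if s[i,4]<60: continue
        q=P[(l==i)]; q=q[~np.isnan(q[:,0])]
        x=q.mean(0)
        if not(0.2<x[0]<0.8 and abs(x[1])<0.35 and x[2]>0.03): continue
        u,sv,vt=np.linalg.svd(q-x,full_matrices=False); nn=vt[2]*np.sign(vt[2][0])
        print(n,s[i],x.round(3),"n",nn.round(3),"rms",(sv[2]/len(q)**.5).round(4),"yaw",np.degrees(np.arctan2(nn[1],nn[0])).round(1),"lean",np.degrees(np.arcsin(nn[2])).round(1),"z",np.percentile(q[:,2],[1,99]).round(3))
        # min-area rect
        cn=max(cv2.findContours((l==i).astype(np.uint8),0,2)[0],key=cv2.contourArea); print(cv2.minAreaRect(cn))
    # table level and rack white
    print("table z",np.nanmedian(P[250:260,250:260,2]) )
t=pickle.load(open("top0.pkl","rb"))["img"]; s=pickle.load(open("scene0.pkl","rb"))["img"]
a=cv2.resize(t[165:255,225:405],None,fx=4,fy=4,interpolation=2)
b=cv2.resize(s[135:255,230:400],None,fx=4,fy=4,interpolation=2)[:240*2,:720]
cv2.imwrite("pics/t1.png",a);cv2.imwrite("pics/s1.png",b)
E
```

```text
scene [ 257  147   33   43 1042] [ 0.547 -0.198  0.122] n [0.42  0.1   0.902] rms 0.0181 yaw 13.5 lean 64.4 z [0.077 0.156]
((272.4706115722656, 167.61764526367188), (31.772165298461914, 38.32062911987305), 14.03624439239502)
scene [345 190  35  40 996] [0.57  0.123 0.099] n [0.896 0.135 0.422] rms 0.0021 yaw 8.6 lean 25.0 z [0.039 0.156]
((361.8941345214844, 209.97647094726562), (28.85175132751465, 34.92580795288086), 12.52880859375)
table z -0.0017875470748760502
top [346 192  32  12 255] [ 0.573 -0.197  0.116] n [0.898 0.111 0.427] rms 0.0009 yaw 7.0 lean 25.3 z [0.06 0.16]
((361.4193420410156, 197.46209716796875), (9.444341659545898, 30.360347747802734), 81.46923065185547)
top [248 195  30  16 303] [0.567 0.122 0.105] n [0.894 0.146 0.424] rms 0.0021 yaw 9.3 lean 25.1 z [0.031 0.161]
((262.45947265625, 202.2567596435547), (10.850333213806152, 30.74260902404785), 80.53767395019531)
top [348 209  33  14 295] [ 0.514 -0.204  0.116] n [0.898 0.11  0.426] rms 0.001 yaw 7.0 lean 25.2 z [0.061 0.159]
((364.0799865722656, 215.55999755859375), (10.74802303314209, 31.112699508666992), 81.8698959350586)
table z 0.0009218079656134748
```

View pics/t1.png

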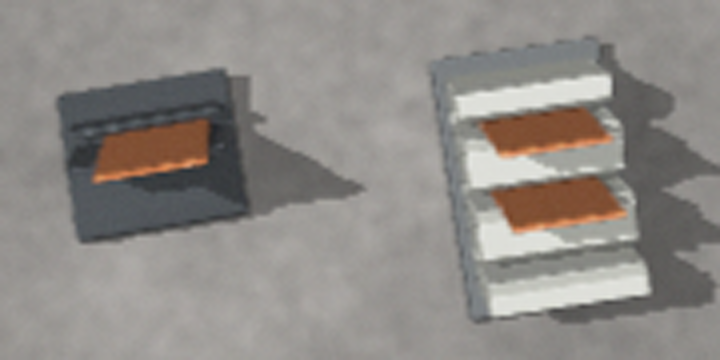

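View pics/s1.png

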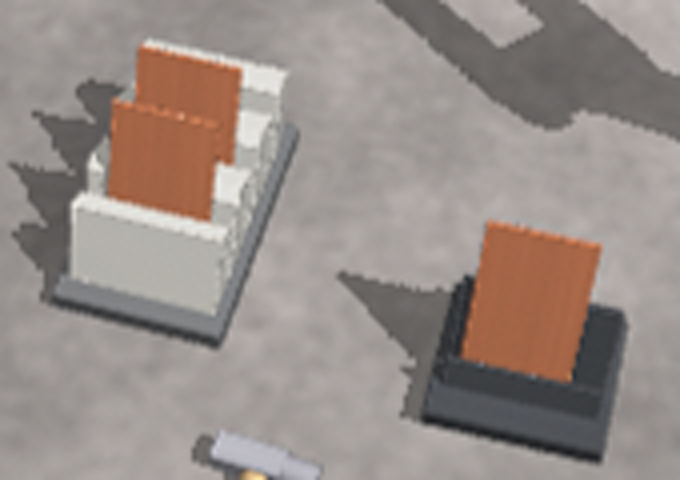

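The free slot is the nearest one, slot_1: in the top crop there is no copper between the near wall (y≈285) and the next (y≈230). The other two blanks are at about (545,130) and (560,203). The blank to move is at about (155,150) in the stand. Next I fit the frames.

```bash
cat >> h.py <<'E'
def frame(psi):  # columns: slot x,y,z
    return (R.from_euler("z",psi)*R.from_euler("y",-np.radians(25))).as_matrix()
E
python3 - <<'E'
from h import *
D={n:pickle.load(open(f"{n}0.pkl","rb")) for n in("scene","top")}
for n,c in D.items():
    P=cloud(c); m=copper(c); m2=cv2.erode(m,np.ones((3,3)))
    for nm,cen,psi in(("panel",(.57,.122),9.0),("st2",(.514,-.204),7.0),("st3",(.573,-.197),7.0)):
        F=frame(np.radians(psi)); q=P@F
        floor=np.array([*cen,.1])@F
        ok=(m>0)&(abs(q[...,0]-floor[0])<.02)&(abs(q[...,1]-floor[1])<.07)&(P[...,2]>.025)
        if ok.sum()<50: continue
        oi=ok&(m2>0); p=P[oi]
        # plane fit on interior
        x=np.median(q[oi][:,0]); A=np.c_[p[:,1:],np.ones(len(p))]; co=np.linalg.lstsq(A,p[:,0],rcond=None)[0]
        qq=q[ok]
        print(n,nm,ok.sum(),"x_face",x.round(4),"y",np.percentile(qq[:,1],[1,99]).round(4),"mid",np.percentile(qq[:,1],[1,99]).mean().round(4),"ztop",np.percentile(qq[:,2],99.5).round(4),"yaw",np.degrees(np.arctan(-co[0])).round(2),"slope",co[1].round(3))
    # white blocks
    h=cv2.cvtColor(c["img"],cv2.COLOR_BGR2HSV); F=R.from_euler("z",np.radians(7)).as_matrix(); q=P@F
    w=(h[...,1]<40)&(P[...,2]>.06)&(P[...,2]<.145)&(abs(P[...,0]-.51)<.15)&(abs(P[...,1]+.2)<.1)
    print(n,"white yaw",cv2.minAreaRect(P[w][:,:2].astype(np.float32)*1000),"yrange",np.percentile(q[w][:,1],[1,99]).round(4),"x",np.percentile(q[w][:,0],[1,99]).round(4),"z",np.percentile(q[w][:,2],[1,99]).round(3))
    # top-of-wall heights along x for the mid strip
    d=w&(P[...,2]>.09)
    print(np.histogram(q[d][:,0],bins=np.arange(.37,.62,.01)))
E
```

```text
scene panel 993 x_face 0.5696 y [-0.0121  0.0762] mid 0.032 ztop -0.0931 yaw 8.66 slope -0.467
scene st2 406 x_face 0.4886 y [-0.3072 -0.2214] mid -0.2643 ztop -0.0562 yaw 6.92 slope -0.444
scene st3 631 x_face 0.5429 y [-0.3078 -0.2205] mid -0.2641 ztop -0.0814 yaw 7.12 slope -0.468
scene white yaw ((535.2127075195312, -199.8624267578125), (206.44293212890625, 131.20372009277344), 7.179492950439453) yrange [-0.3279 -0.1984] x [0.4078 0.6075] z [0.061 0.097]
(array([ 0,  0,  0,  6, 28, 25,  6,  0,  0,  6, 15, 20,  2,  0,  0,  3, 18,
       31,  7,  0,  0, 27, 24,  0]), array([0.37, 0.38, 0.39, 0.4 , 0.41, 0.42, 0.43, 0.44, 0.45, 0.46, 0.47,
       0.48, 0.49, 0.5 , 0.51, 0.52, 0.53, 0.54, 0.55, 0.56, 0.57, 0.58,
       0.59, 0.6 , 0.61]))
top panel 300 x_face 0.5699 y [-0.012   0.0755] mid 0.0318 ztop -0.0868 yaw 8.48 slope -0.469
top st2 295 x_face 0.4885 y [-0.3085 -0.2221] mid -0.2653 ztop -0.0509 yaw 6.95 slope -0.464
top st3 252 x_face 0.5429 y [-0.3082 -0.222 ] mid -0.2651 ztop -0.0757 yaw 7.28 slope -0.466
top white yaw ((534.0126342773438, -203.17428588867188), (202.5963897705078, 130.99420166015625), 7.061241626739502) yrange [-0.3305 -0.2017] x [0.4054 0.6019] z [0.062 0.101]
(array([  0,   0,   0,  64, 128, 114,  18,   0,  18,  75,  31,  32,   4,
         0,  16,  93,  38,  30,   1,   1,  19,  96,   9,   0]), array([0.37, 0.38, 0.39, 0.4 , 0.41, 0.42, 0.43, 0.44, 0.45, 0.46, 0.47,
       0.48, 0.49, 0.5 , 0.51, 0.52, 0.53, 0.54, 0.55, 0.56, 0.57, 0.58,
       0.59, 0.6 , 0.61]))
```

```bash
cat >> h.py <<'E'
def toolrot(psi):
    F=frame(psi); return np.c_[F[:,1],F[:,0],-F[:,2]]
# panel in stand / slot_1: (yaw, centre-plane x, y, floor z) in own leaning frame
PAN=(np.radians(8.9),.5672,.032,-.2323)
SL=(np.radians(7.05),.4336,-.2645,-.1691)
def target(T,h,dx=0,dy=0):
    "tool pose with TCP h above the floor point along the lean"
    F=frame(T[0]); return F@np.array([T[1]+dx,T[2]+dy,T[3]+h]),toolrot(T[0])
def delta(p,Rt):
    from workcell import arm
    s=arm.sense(); R0=R.from_euler("xyz",s["orientation"])
    sh=R0.inv().apply(p-s["tcp_pos"])*1000; rv=(R0.inv()*R.from_matrix(Rt)).as_rotvec()
    print("t",round(s["time_s"],2),"shift",sh.round(1),"rot",rv.round(4),"ang",np.linalg.norm(rv).round(3),"target",p.round(3),"tcp",s["tcp_pos"].round(4),"F",s["contact_force"].round(1),"w",round(s["grip_width"],4))
    return sh,rv
E
python3 - <<'E'
from h import *
for T,h in((PAN,.221),(PAN,.111),(SL,.261),(SL,.201),(SL,.111)): delta(*target(T,h))
E
```

```text
t 0.1 shift [-412.1 -282.4    3.8] rot [-0.4025 -0.2124  0.9608] ang 1.063 target [0.508 0.112 0.229] tcp [0.2546 0.5426 0.2329] F [ 0.4 -0.6  0.6] w 0.0878
t 0.1 shift [-450.6 -256.2  103.5] rot [-0.4025 -0.2124  0.9608] ang 1.063 target [0.554 0.119 0.13 ] tcp [0.2546 0.5426 0.2329] F [ 0.4 -0.6  0.6] w 0.0878
t 0.1 shift [-440.7 -634.6  -32.7] rot [-0.4    -0.2194  0.9925] ang 1.092 target [ 0.384 -0.219  0.267] tcp [0.2546 0.5426 0.2329] F [ 0.4 -0.6  0.6] w 0.0878
t 0.1 shift [-462.1 -621.    21.7] rot [-0.4    -0.2194  0.9925] ang 1.092 target [ 0.409 -0.216  0.212] tcp [0.2546 0.5426 0.2329] F [ 0.4 -0.6  0.6] w 0.0878
t 0.1 shift [-494.3 -600.6  103.2] rot [-0.4    -0.2194  0.9925] ang 1.092 target [ 0.447 -0.211  0.131] tcp [0.2546 0.5426 0.2329] F [ 0.4 -0.6  0.6] w 0.0878
```

>>> servo_tool(claw=1, steps=[[-30, -20, -5, -0.03, -0.02, 0.07], [-80, -55, -10, -0.08, -0.04, 0.18], [-135, -92, -15, -0.13, -0.07, 0.31], [-190, -130, -15, -0.19, -0.1, 0.45], [-245, -168, -15, -0.24, -0.13, 0.58], [-300, -205, -12, -0.3, -0.155, 0.7], [-350, -240, -8, -0.345, -0.18, 0.82], [-390, -267, -2, -0.38, -0.2, 0.91], [-412, -282, 4, -0.4025, -0.2124, 0.9608], [-412, -282, 4, -0.4025, -0.2124, 0.9608]])

```text
time_s: 1.35
tcp_pos: [0.5078, 0.1111, 0.2287]
orientation: [2.706, -0.001, 1.723]
contact_force: [-0.5, 0.4, 0.2]
grip_width: 0.0883
```

Run:
```python
from h import *
from workcell import arm,viewer
delta(*target(PAN,.111)); print(arm.sense()["qpos"].round(3))
c=viewer.camera("scene"); cv2.imwrite("pics/a.png",cv2.resize(c["img"][90:270,280:520],None,fx=3,fy=3))
```

```text
t 1.35 shift [  0.8   0.3 109.3] rot [-0.0008  0.0002 -0.0037] ang 0.004 target [0.554 0.119 0.13 ] tcp [0.5078 0.1111 0.2287] F [-0.5  0.4  0.2] w 0.0883
[ 0.051  0.059  2.029  0.075  0.621 -0.152]
```

View pics/a.png

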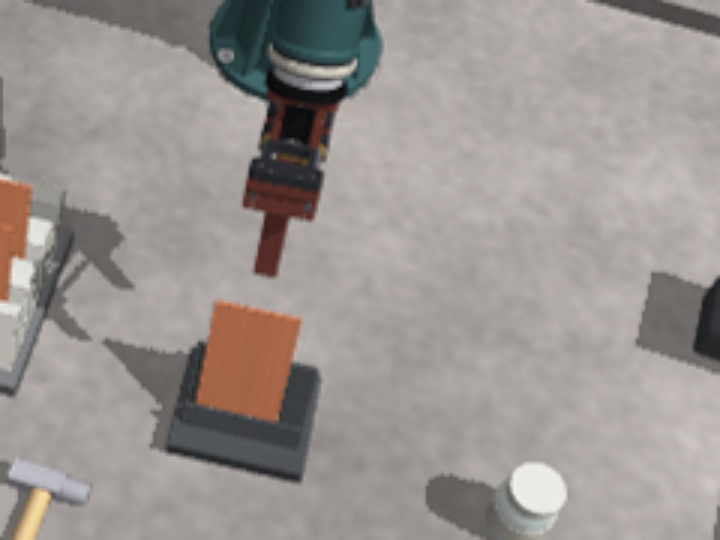

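The tool is lined up over the blank, with the finger at about (268,270) in the crop above its top edge at about (258,310). Now I descend along the lean and close.

>>> servo_tool(claw=1, steps=[[0.5, 0, 8, 0, 0, 0], [0.5, 0, 22, 0, 0, 0], [1, 0, 38, 0, 0, 0], [1, 0, 54, 0, 0, 0], [1, 0, 70, 0, 0, 0], [1, 0, 84, 0, 0, 0], [1, 0, 96, 0, 0, 0], [1, 0, 105, 0, 0, 0], [1, 0, 109, 0, 0, 0], [1, 0, 109, 0, 0, 0]])

```text
time_s: 2.65
tcp_pos: [0.5535, 0.121, 0.1308]
orientation: [2.704, -0.001, 1.726]
contact_force: [0.5, 0.1, 0.2]
grip_width: 0.0876
```

>>> servo_tool(claw=-1, steps=[[0, 0, 0, 0, 0, 0], [0, 0, 0, 0, 0, 0], [0, 0, 0, 0, 0, 0], [0, 0, 0, 0, 0, 0], [0, 0, 0, 0, 0, 0], [0, 0, 0, 0, 0, 0], [0, 0, 0, 0, 0, 0], [0, 0, 0, 0, 0, 0], [0, 0, 0, 0, 0, 0], [0, 0, 0, 0, 0, 0]])

```text
time_s: 3.9
tcp_pos: [0.5528, 0.121, 0.1306]
orientation: [2.706, -0.001, 1.726]
contact_force: [-2.6, -1.0, 0.2]
grip_width: 0.0048
```

Run:
```python
from h import *
from workcell import arm
delta(*target(PAN,.111)); s=arm.sense(); print(s["qpos"].round(4),s["wrist_torque"].round(2),s["orientation"].round(4))
```

```text
t 3.9 shift [-2.   0.1  0.9] rot [-0.0002 -0.0012 -0.0005] ang 0.001 target [0.554 0.119 0.13 ] tcp [0.5528 0.121  0.1306] F [-2.6 -1.   0.2] w 0.0048
[ 0.0685  0.292   2.0622  0.1091  0.3548 -0.1806] [-0.23  0.62 -0.05] [ 2.7055e+00 -1.3000e-03  1.7262e+00]
```

>>> servo_tool(claw=-1, steps=[[0, 0, -3, 0, 0, 0], [0, 0, -10, 0, 0, 0], [0, 0, -22, 0, 0, 0], [0, 0, -38, 0, 0, 0], [0, 0, -56, 0, 0, 0], [0, 0, -76, 0, 0, 0], [0, 0, -96, 0, 0, 0], [0, 0, -114, 0, 0, 0], [0, 0, -130, 0, 0, 0], [0, 0, -130, 0, 0, 0]])

```text
time_s: 5.15
tcp_pos: [0.499, 0.1124, 0.2502]
orientation: [2.702, -0.001, 1.726]
contact_force: [-0.2, -0.1, -5.9]
grip_width: 0.0043
```

```bash
cat > kin.py <<'E'
from h import *
from scipy.optimize import least_squares
def fk(k,q):
    a,L1,L2,d,H,c,e,g=k; Z=lambda t:R.from_euler("z",t); Y=lambda t:R.from_euler("y",t)
    r1=Z(q[0]); r2=r1*Y(q[1]); r3=r2*Y(q[2]); r4=r3*Z(q[3]); r5=r4*Y(q[4]); r6=r5*Z(q[5])
    p=np.array([0,0,H])+r1.apply([a,c,0])+r2.apply([0,0,L1])+r3.apply([e,0,L2])+r5.apply([0,g,d])
    return p,r6
S=[([1.01689,.35950,1.51141,-1.86e-5,1.27254,-.11513],[.25457,.54257,.23282],[-3.1397,0,2.7028]),
([.051,.059,2.029,.075,.621,-.152],[.5078,.1111,.2287],[2.706,-.001,1.723]),
([.0685,.292,2.0622,.1091,.3548,-.1806],[.5528,.1210,.1306],[2.7055,-.0013,1.7262])]
E
python3 - <<'E'
from kin import *
from workcell import arm
s=arm.sense(); print(s["time_s"],s["tcp_pos"],s["contact_force"].round(1),s["grip_width"])
row=(s["qpos"].tolist(),s["tcp_pos"].tolist(),s["orientation"].tolist()); open("kin.py","a").write(f"S.append({row})\n"); S.append(row)
def res(k): return np.concatenate([(fk(k,q)[0]-p)*1000 for q,p,o in S]+[(np.array(k)-[0.,.45,.45,.3,.35,.0,0,0])*.5])
f=least_squares(res,[0.05,.45,.45,.3,.35,.07,0,0]); print(f.x.round(4),np.abs(f.fun[:12]).max())
B=[fk(f.x,q)[1].inv()*R.from_euler("xyz",o) for q,p,o in S]
for b in B: print(b.as_rotvec().round(3))
np.save("k.npy",f.x)
lo=np.array([-2.97,-1.01,.21,-.96,.2,-2.98]); hi=np.array([2.97,2.36,2.38,4.11,2.71,2.98])
q0=np.array(S[-1][0])
for h in(.30,.28,.26,.24,.22,.2,.17,.14,.111):
    p,Rt=target(SL,h); Rt=R.from_matrix(Rt)
    def e(q): pp,r=fk(f.x,q); return np.r_[(pp-p)*10,((r*B[-1]).inv()*Rt).as_rotvec()]
    g=least_squares(e,q0,bounds=(lo,hi)); q0=np.clip(g.x,lo+.01,hi-.01); print(h,p.round(3),q0.round(3),"err",np.abs(g.fun).max().round(4))
E
```

```text
5.15 [0.49897482 0.11238305 0.25021378] [-0.2 -0.1 -5.9] 0.004284448402822605
[ 0.0007  0.611   0.4328  0.37    0.2657  0.0713  0.1119 -0.0024] 0.13998542147122817
[ 0.    -0.     1.571]
[0.   0.   1.57]
[-0.    -0.     1.571]
[-0.     0.     1.571]
0.3 [ 0.368 -0.221  0.302] [-1.064 -0.111  1.982  0.446  1.139 -1.35 ] err 0.0
0.28 [ 0.376 -0.22   0.284] [-1.04  -0.081  2.005  0.455  1.081 -1.352] err 0.0
0.26 [ 0.384 -0.219  0.266] [-1.016 -0.05   2.027  0.466  1.023 -1.357] err 0.0
0.24 [ 0.393 -0.218  0.248] [-0.992 -0.016  2.048  0.48   0.965 -1.364] err 0.0
0.22 [ 0.401 -0.217  0.229] [-0.969  0.02   2.066  0.497  0.907 -1.373] err 0.0
0.2 [ 0.41  -0.216  0.211] [-0.947  0.058  2.084  0.516  0.849 -1.387] err 0.0
0.17 [ 0.422 -0.214  0.184] [-0.915  0.119  2.106  0.554  0.765 -1.414] err 0.0
0.14 [ 0.435 -0.213  0.157] [-0.885  0.182  2.124  0.601  0.684 -1.452] err 0.0
0.111 [ 0.447 -0.211  0.131] [-0.857  0.247  2.137  0.66   0.609 -1.5  ] err 0.0
```

```bash
cat >> kin.py <<'E'
K=np.load("k.npy"); B=R.from_euler("z",1.5708)
lo=np.array([-2.97,-1.01,.21,-.96,.2,-2.98]); hi=np.array([2.97,2.36,2.38,4.11,2.71,2.98])
def ik(p,Rt,q0):
    def e(q): pp,r=fk(K,q); return np.r_[(pp-p)*10,((r*B).inv()*Rt).as_rotvec()]
    g=least_squares(e,np.clip(q0,lo+.01,hi-.01),bounds=(lo,hi)); return g.x,np.abs(g.fun).max()
E
python3 - <<'E'
from kin import *
from workcell import arm
s=arm.sense(); q=s["qpos"]; p0=s["tcp_pos"]; R0=R.from_euler("xyz",s["orientation"])
p1,Rt=target(SL,.297,dx=-.004,dy=.002); sh,rv=delta(p1,Rt)
p=p0
for t in np.linspace(0,1,11)[1:]:
    q2,e=ik(p0+t*(p1-p0),R0*R.from_rotvec(t*rv),q); print(q2.round(2),(q2-q).round(2),round(e,4)); q=q2
E
```

```text
t 5.15 shift [-307.  -146.  -121.2] rot [ 0.0036 -0.0145  0.0289] ang 0.033 target [ 0.365 -0.219  0.297] tcp [0.499  0.1124 0.2502] F [-0.2 -0.1 -5.9] w 0.0043
[-0.04 -0.03  2.04  0.13  0.7  -0.27] [-0.1  -0.04  0.02  0.06  0.02 -0.13] 0.0
[-0.15 -0.06  2.06  0.19  0.73 -0.41] [-0.11 -0.04  0.02  0.06  0.03 -0.14] 0.0
[-0.26 -0.1   2.07  0.24  0.77 -0.55] [-0.11 -0.03  0.01  0.06  0.04 -0.14] 0.0
[-0.38 -0.12  2.08  0.3   0.82 -0.69] [-0.12 -0.03  0.01  0.05  0.05 -0.14] 0.0
[-0.51 -0.14  2.08  0.34  0.87 -0.83] [-0.13 -0.02  0.    0.04  0.05 -0.14] 0.0
[-0.63 -0.15  2.08  0.38  0.93 -0.96] [-0.13 -0.01 -0.01  0.04  0.06 -0.13] 0.0
[-0.76 -0.15  2.06  0.41  0.98 -1.07] [-0.12 -0.   -0.01  0.03  0.06 -0.12] 0.0
[-0.87 -0.15  2.05  0.43  1.04 -1.18] [-0.11  0.01 -0.02  0.02  0.05 -0.11] 0.0
[-0.98 -0.13  2.02  0.44  1.09 -1.28] [-0.1   0.01 -0.02  0.01  0.05 -0.1 ] 0.0
[-1.07 -0.11  1.99  0.45  1.13 -1.36] [-0.09  0.02 -0.03  0.01  0.05 -0.08] 0.0
```

>>> servo_tool(claw=-1, steps=[[-5, -3, -4, 0, 0, 0], [-18, -9, -12, 0, -0.001, 0.002], [-36, -18, -22, 0, -0.002, 0.004], [-56, -27, -33, 0.001, -0.003, 0.006], [-76, -37, -44, 0.001, -0.004, 0.008], [-96, -46, -54, 0.001, -0.005, 0.01], [-116, -56, -62, 0.0015, -0.006, 0.012], [-136, -65, -68, 0.002, -0.007, 0.013], [-150, -72, -72, 0.002, -0.007, 0.014], [-155, -74, -74, 0.002, -0.007, 0.014]])

```text
time_s: 6.4
tcp_pos: [0.4253, -0.057, 0.2836]
orientation: [2.707, -0.001, 1.709]
contact_force: [0.2, -0.4, -4.9]
grip_width: 0.0045
```

Run:
```python
from h import *
delta(*target(SL,.297,dx=-.004,dy=.002))
```

```text
t 6.4 shift [-152.5  -68.5  -47.2] rot [-0.002  -0.0071  0.0131] ang 0.015 target [ 0.365 -0.219  0.297] tcp [ 0.4253 -0.057   0.2836] F [ 0.2 -0.4 -4.9] w 0.0045
```

>>> servo_tool(claw=-1, steps=[[-10, -5, -5, 0, 0, 0], [-28, -13, -11, 0, -0.001, 0.002], [-48, -23, -18, 0, -0.002, 0.004], [-70, -33, -25, 0, -0.003, 0.006], [-92, -43, -32, -0.001, -0.004, 0.008], [-112, -52, -38, -0.001, -0.005, 0.01], [-130, -59, -43, -0.001, -0.006, 0.012], [-144, -65, -46, -0.002, -0.007, 0.013], [-152.5, -68.5, -47, -0.002, -0.007, 0.013], [-152.5, -68.5, -47, -0.002, -0.007, 0.013]])

```text
time_s: 7.65
tcp_pos: [0.366, -0.2188, 0.2976]
orientation: [2.705, -0.0, 1.695]
contact_force: [0.3, -0.7, -4.4]
grip_width: 0.0048
```

>>> servo_tool(claw=-1, steps=[[0, 0, 3, 0, 0, 0], [0, 0, 10, 0, 0, 0], [0, 0, 20, 0, 0, 0], [0, 0, 32, 0, 0, 0], [0, 0, 44, 0, 0, 0], [0, 0, 56, 0, 0, 0], [0, 0, 66, 0, 0, 0], [0, 0, 73, 0, 0, 0], [0, 0, 75, 0, 0, 0], [0, 0, 75, 0, 0, 0]])

```text
time_s: 8.9
tcp_pos: [0.3976, -0.2146, 0.2299]
orientation: [2.704, 0.0, 1.696]
contact_force: [-0.0, -0.2, -4.2]
grip_width: 0.0048
```

Run:
```python
from h import *
from workcell import arm,viewer
delta(*target(SL,.112,dx=-.001,dy=.002)); print(arm.sense()["qpos"].round(3))
ims=[]
for n in("scene","top"):
    c=viewer.camera(n); pickle.dump(c,open(n+"1.pkl","wb"))
    ims.append(cv2.resize(c["img"][110:240,220:340] if n=="scene" else c["img"][165:285,310:430],(400,433 if n=="scene" else 400),interpolation=2)[:400])
    P=cloud(c); m=copper(c); m2=cv2.erode(m,np.ones((3,3))); F=frame(SL[0]); q=P@F
    ok=(m>0)&(abs(q[...,0]-SL[1])<.02)&(abs(q[...,1]-SL[2])<.08); oi=ok&(m2>0)
    if oi.sum()>20: print(n,ok.sum(),"x-slot centre",np.median(q[oi][:,0])-SL[1],"y",np.percentile(q[ok][:,1],[1,99])-SL[2],"zlow..",np.percentile(q[ok][:,2],[1,99])-SL[3])
cv2.imwrite("pics/b.png",np.hstack(ims))
```

```text
t 8.9 shift [ -0.8   1.6 109.8] rot [ 0.0011 -0.0007  0.0018] ang 0.002 target [ 0.445 -0.209  0.131] tcp [ 0.3976 -0.2146  0.2299] F [-0.  -0.2 -4.2] w 0.0048
[-0.975  0.014  2.075  0.499  0.908 -1.383]
scene 1137 x-slot centre 0.0009468704287881602 y [-0.040449    0.04648783] zlow.. [0.11335694 0.37332876]
top 242 x-slot centre 0.0008253123830788689 y [-0.03652088  0.0451044 ] zlow.. [0.11629796 0.34694339]
```

View pics/b.png

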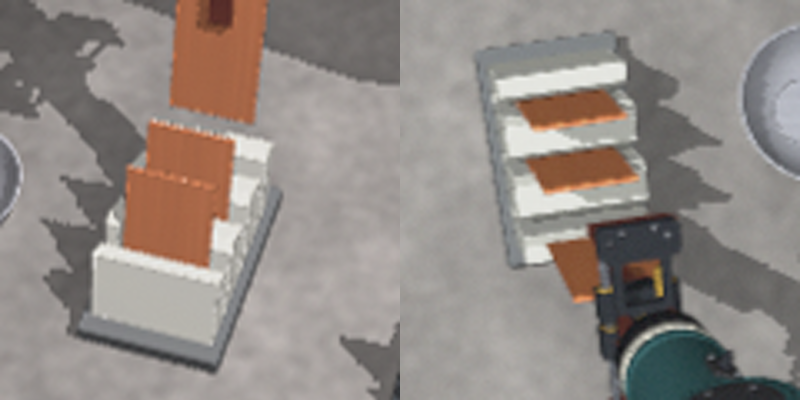

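The left panel shows the blank's lower edge at about (215,115), parallel to and above slot_1, with stored blanks and walls clear. The right panel shows the blank over the near wall. It measures about 1.6 mm to the -x side of the slot's centre, so I correct that and start in.

>>> servo_tool(claw=-1, steps=[[-2, 1.5, 0, 0, 0, 0], [-2, 1.5, 6, 0, 0, 0.002], [-2, 1.5, 14, 0, 0, 0.002], [-2, 1.5, 22, 0, 0, 0.002], [-2, 1.5, 30, 0, 0, 0.002], [-2, 1.5, 38, 0, 0, 0.002], [-2, 1.5, 46, 0, 0, 0.002], [-2, 1.5, 52, 0, 0, 0.002], [-2, 1.5, 56, 0, 0, 0.002], [-2, 1.5, 56, 0, 0, 0.002]])

```text
time_s: 10.25
tcp_pos: [0.4227, -0.2132, 0.1795]
orientation: [2.704, -0.001, 1.694]
contact_force: [-0.4, 0.7, -4.0]
grip_width: 0.0047
```

Run:
```python
from h import *
from workcell import arm
delta(*target(SL,.112,dx=-.0005,dy=.000)); s=arm.sense(); print(s["wrist_torque"].round(2),(frame(SL[0]).T@s["contact_force"]).round(2))
```

```text
t 10.25 shift [-1.1  0.7 53.6] rot [ 0.0008 -0.0011 -0.0002] ang 0.001 target [ 0.446 -0.211  0.131] tcp [ 0.4227 -0.2132  0.1795] F [-0.4  0.7 -4. ] w 0.0047
[-0.13  0.63 -0.03] [-2.01  0.7  -3.5 ]
```

>>> servo_tool(claw=-1, steps=[[0, 0, 4, 0, 0, 0], [0, 0, 10, 0, 0, 0], [0, 0, 16, 0, 0, 0], [0, 0, 22, 0, 0, 0], [0, 0, 28, 0, 0, 0], [0, 0, 34, 0, 0, 0], [0, 0, 39, 0, 0, 0], [0, 0, 43, 0, 0, 0], [0, 0, 46, 0, 0, 0], [0, 0, 46, 0, 0, 0]])

```text
time_s: 11.5
tcp_pos: [0.442, -0.2108, 0.1379]
orientation: [2.704, -0.001, 1.694]
contact_force: [-0.2, -0.4, -4.1]
grip_width: 0.0046
```

Run:
```python
from h import *
from workcell import arm
delta(*target(SL,.112,dx=-.0005,dy=.000)); s=arm.sense(); print(s["wrist_torque"].round(2),(frame(SL[0]).T@s["contact_force"]).round(2))
```

```text
t 11.5 shift [-1.   0.7  7.6] rot [ 0.0009 -0.001  -0.0003] ang 0.001 target [ 0.446 -0.211  0.131] tcp [ 0.442  -0.2108  0.1379] F [-0.2 -0.4 -4.1] w 0.0046
[-0.12  0.7  -0.03] [-1.94 -0.35 -3.6 ]
```

>>> servo_tool(claw=-1, steps=[[0, 0, 1, 0, 0, 0], [0, 0, 2, 0, 0, 0], [0, 0, 3, 0, 0, 0], [0, 0, 4, 0, 0, 0], [0, 0, 4.5, 0, 0, 0], [0, 0, 5, 0, 0, 0], [0, 0, 5.5, 0, 0, 0], [0, 0, 6, 0, 0, 0], [0, 0, 6.5, 0, 0, 0], [0, 0, 6.5, 0, 0, 0]])

```text
time_s: 12.75
tcp_pos: [0.4447, -0.2106, 0.1322]
orientation: [2.704, -0.001, 1.694]
contact_force: [-0.3, -0.1, -4.3]
grip_width: 0.0047
```

```bash
cat > chk.py <<'E'
from h import *
from workcell import arm,viewer
delta(*target(SL,.112,dx=-.0005,dy=.000)); s=arm.sense(); print(s["wrist_torque"].round(2),(frame(SL[0]).T@s["contact_force"]).round(2))
for n in("scene","top"):
    c=viewer.camera(n); pickle.dump(c,open(n+"2.pkl","wb")); P=cloud(c); m=copper(c); m2=cv2.erode(m,np.ones((3,3))); F=frame(SL[0]); q=P@F
    for k in(0,1,2):
        o=np.array([SL[1]+.0544*k,SL[2],SL[3]-.02536*k])
        ok=(m>0)&(abs(q[...,0]-o[0])<.012)&(abs(q[...,1]-o[1])<.08)&(q[...,2]-o[2]<.16); oi=ok&(m2>0)
        if oi.sum()>20: print(n,k+1,ok.sum(),"xface",(np.median(q[oi][:,0])-o[0]).round(4),"y",(np.percentile(q[ok][:,1],[1,99])-o[1]).round(4),"z",(np.percentile(q[ok][:,2],[1,99.5])-o[2]).round(4))
E
python3 chk.py
```

```text
t 12.75 shift [-0.9  0.6  1.3] rot [ 0.001  -0.0007 -0.0002] ang 0.001 target [ 0.446 -0.211  0.131] tcp [ 0.4447 -0.2106  0.1322] F [-0.3 -0.1 -4.3] w 0.0047
[-0.1   0.7  -0.02] [-2.09 -0.01 -3.75]
scene 1 349 xface 0.002 y [-0.0416  0.0451] z [0.0549 0.145 ]
scene 2 417 xface 0.0001 y [-0.0439  0.044 ] z [0.0553 0.1394]
scene 3 628 xface 0.0002 y [-0.0437  0.044 ] z [0.0508 0.1393]
top 1 131 xface 0.0021 y [-0.0371  0.0438] z [0.0428 0.1425]
top 2 246 xface 0.0004 y [-0.0445  0.0421] z [0.0355 0.1429]
top 3 252 xface 0.0002 y [-0.0443  0.0421] z [0.0309 0.1452]
```

>>> servo_tool(claw=-1, steps=[[0, 0, 0.5, 0, 0, 0], [0, 0, 1, 0, 0, 0], [0, 0, 1.5, 0, 0, 0], [0, 0, 2, 0, 0, 0], [0, 0, 2.4, 0, 0, 0], [0, 0, 2.8, 0, 0, 0], [0, 0, 3.2, 0, 0, 0], [0, 0, 3.6, 0, 0, 0], [0, 0, 4, 0, 0, 0], [0, 0, 4, 0, 0, 0]])

```text
time_s: 14.1
tcp_pos: [0.446, -0.2111, 0.1308]
orientation: [2.703, 0.003, 1.695]
contact_force: [-26.5, 0.3, 39.4]
grip_width: 0.0049
```

```bash
python3 chk.py | grep -v " [23] "
```

```text
t 14.1 shift [-0.2  0.2 -0.4] rot [0.0026 0.0023 0.0019] ang 0.004 target [ 0.446 -0.211  0.131] tcp [ 0.446  -0.2111  0.1308] F [-26.5   0.3  39.4] w 0.0049
[0.16 2.33 0.13] [-7.12  3.53 46.79]
scene 1 326 xface 0.0032 y [-0.0424  0.0443] z [0.0551 0.1411]
top 1 128 xface 0.0025 y [-0.0404  0.043 ] z [0.045  0.1435]
```

The blank bottomed out: 47 N along the slot axis, and its top is now level with its neighbours'. I relax the press and ease the blank toward its -x wall before opening.

>>> servo_tool(claw=-1, steps=[[0, 0, -0.5, 0, 0, 0], [0, 0, -1, 0, 0, 0], [0, 0, -1.5, 0, 0, 0], [0, -0.5, -1.9, 0, 0, 0], [0, -1, -1.9, 0, 0, 0], [0, -1.5, -1.9, 0, 0, 0], [0, -2, -1.9, 0, 0, 0], [0, -2, -1.9, 0, 0, 0], [0, -2, -1.9, 0, 0, 0], [0, -2, -1.9, 0, 0, 0]])

```text
time_s: 15.45
tcp_pos: [0.445, -0.2113, 0.1305]
orientation: [2.702, 0.0, 1.693]
contact_force: [-1.6, 0.6, 5.8]
grip_width: 0.0048
```

```bash
python3 chk.py | grep -v " [23] "
```

```text
t 15.45 shift [-0.2  1.1 -0.3] rot [ 0.0034  0.0006 -0.0002] ang 0.003 target [ 0.446 -0.211  0.131] tcp [ 0.445  -0.2113  0.1305] F [-1.6  0.6  5.8] w 0.0048
[-0.   -0.3   0.08] [1.12 0.81 5.92]
scene 1 347 xface 0.002 y [-0.0425  0.0443] z [0.055  0.1401]
top 1 134 xface 0.0018 y [-0.0368  0.0432] z [0.0426 0.1419]
```

>>> servo_tool(claw=-0.35, steps=[[0, 0, 0, 0, 0, 0], [0, 0, 0, 0, 0, 0], [0, 0, 0, 0, 0, 0], [0, 0, 0, 0, 0, 0], [0, 0, 0, 0, 0, 0], [0, 0, 0, 0, 0, 0], [0, 0, 0, 0, 0, 0], [0, 0, 0, 0, 0, 0], [0, 0, 0, 0, 0, 0], [0, 0, 0, 0, 0, 0]])

```text
time_s: 16.8
tcp_pos: [0.4438, -0.2107, 0.1295]
orientation: [2.704, -0.001, 1.694]
contact_force: [0.2, 0.6, 0.5]
grip_width: 0.0282
```

>>> servo_tool(claw=-0.35, steps=[[0, 0, -4, 0, 0, 0], [0, 0, -12, 0, 0, 0], [0, 0, -24, 0, 0, 0], [0, 0, -40, 0, 0, 0], [0, 0, -58, 0, 0, 0], [0, 0, -76, 0, 0, 0], [0, 0, -94, 0, 0, 0], [0, 0, -110, 0, 0, 0], [0, 0, -120, 0, 0, 0], [0, 0, -120, 0, 0, 0]])

```text
time_s: 18.05
tcp_pos: [0.3933, -0.2175, 0.239]
orientation: [2.704, 0.001, 1.693]
contact_force: [0.5, 1.1, 0.4]
grip_width: 0.0288
```

```bash
python3 chk.py
python3 - <<'E'
from h import *
ims=[]
for n in("scene","top"):
    c=pickle.load(open(n+"2.pkl","rb"))
    ims.append(cv2.resize(c["img"][130:250,170:340] if n=="scene" else c["img"][165:265,310:450],(400,285),interpolation=2))
    a=cv2.absdiff(c["img"],pickle.load(open(n+"0.pkl","rb"))["img"]).max(2); 
    jb=a[140:190,175:230] if n=="scene" else a[170:222,410:465]; jj=a[240:275,440:475] if n=="scene" else a[188:216,155:185]
    print(n,"pan diff",(jb>40).mean().round(3),"jar",(jj>40).mean().round(3))
cv2.imwrite("pics/c.png",np.hstack(ims))
E
```

```text
t 18.05 shift [ -0.2   2.3 120. ] rot [ 0.0018  0.0012 -0.0001] ang 0.002 target [ 0.446 -0.211  0.131] tcp [ 0.3933 -0.2175  0.239 ] F [0.5 1.1 0.4] w 0.0288
[-0.05  0.24 -0.01] [0.71 0.99 0.07]
scene 1 396 xface -0.0009 y [-0.0428  0.044 ] z [0.056  0.1386]
scene 2 418 xface 0.0005 y [-0.0441  0.044 ] z [0.0547 0.1389]
scene 3 628 xface 0.0004 y [-0.0436  0.0442] z [0.0508 0.1394]
top 1 249 xface 0.0 y [-0.0432  0.0425] z [0.04   0.1457]
top 2 293 xface 0.0003 y [-0.0441  0.0419] z [0.0348 0.1445]
top 3 254 xface 0.0003 y [-0.0442  0.0421] z [0.0326 0.144 ]
scene pan diff 0.011 jar 0.0
top pan diff 0.0 jar 0.0
```

View pics/c.png

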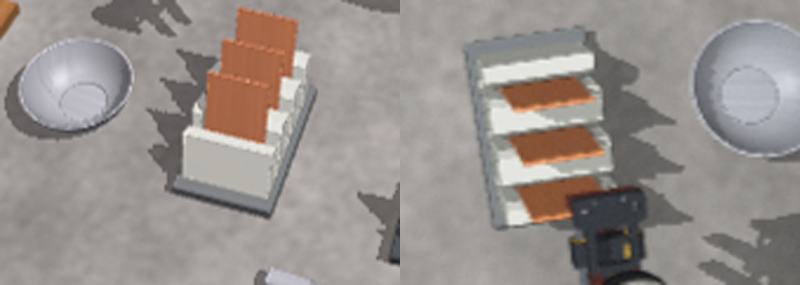

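The three blanks stand in line, with tops at about (265,15), (253,45) and (240,80) in the left view. The new one is home, level with its neighbours and centred along its slot, and the gripper is clear above it. I hand in.

```bash
python3 -c "
from workcell import arm
print(arm.sign_off())"
```

```text
the job is handed in; nothing more can be done
None
```

The copper blank is in the rack's free slot, the one nearest the robot (slot_1), and the job is handed in; sign-off reports no verdict. I gripped it at the top edge, lifted it out of the stand and lowered it along the lean until it touched the slot floor. I then eased the pressure and opened the fingers only part way. The arm used about 18 s of the 43 s.

**Final position:** in both cameras the blank is fully home. Its top is level with its neighbours to about 1 mm, it is centred along the slot to about 1 mm, and its face lies within about 1 mm of where theirs lie.

**Other objects:** neither stored blank moved measurably. The jar and bowl look unchanged from the first pictures.

**Forces:** the gripper was clear and the force reading was close to zero at the end. The highest wrist force read was about 47 N, when the blank pressed on the slot floor, against the 120 N limit.

**Disagreements:** the cameras differ by up to 7 mm on the height of a blank's top. The offset is about the same for all three blanks, so it comes from the images, not from how the blank sits. No check failed.

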